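# Switch off the inspection lamp and clip on its lens cap

### The job

Put the inspection lamp away: first push the red ridge of its slide switch across to the white-dot end, to switch it off. Then take the orange lens cap by its two white spring tabs, pinch them fully together, and fit the cap squarely into the tilted lamp head with its rim flush on the head's metal rim, then let go so that both tabs spring out under the rim. Do not force the cap in, and leave the other tools where they are.

Things in the scene. Friction and masses are not known exactly. Their poses are not given: they have to be found in the camera images.
- lamp: Fixed inspection lamp: blue base box 210 (own x) x 130 (own y) x 50 mm high, with a dark steel yoke (arms at own y +-56 to 65 mm, up to z 145 mm, at own x 49 to 85 mm; clamp knobs out to y +-72 mm) that carries a tilted black head. Origin: centre of the base's underside, on the bench; own x points from the switch end (robot side) to the head end, z up. Switch: on the base's top at own x -75, y 0 mm.
- lamp_head: Round black head, 106 mm diameter, 82 mm long, fixed to the lamp. Origin: centre of its open mouth in the plane of the metal rim (lamp's own x 45, y 0, z 155 mm). Own z points straight out of the mouth, 30 degrees off vertical toward the lamp's own -x; own y is the lamp's. The cap is seated when its origin and z axis coincide with these; any turn about z will do.
- switch (a joint): Flush slide switch on top of the lamp base, in m: 0 = on (ridge at the red dot, as it starts), 0.012 = off (ridge at the white dot, lamp's own +y end). It slides along the lamp's own +y. A spring detent (about 5 N at the peak, some 2 mm from the start; it is over by 6 mm) snaps it to either end.
- switch_ridge (a point): Centre of the top of the switch's red ridge, which stands 8 mm above the base's top (own size 22 mm along the lamp's x, 6 mm along its y); it moves with the switch.
- cap: Loose orange lens cap, 110 g (varies), lying plug down on the bench. Origin: on its axis in the plane of the flange's underside (seating plane; 14 mm above the bench at the start); own z up out of its face. Flange 100 mm diameter, 4 mm thick; plug below it 73 mm diameter, 14 mm deep, chamfered; hub on the face 20 mm diameter, to 22 mm above the origin, between the two fins.
- tab_l (a joint): Fin with latch tongue at the cap's own +y side, in m: 0 = free (out), 0.0125 = fully pinched; about 0.003 when latched in the lamp. Its spring pushes it out with 1.5 N (free) to 5 N (pinched). The tongue, 16 mm wide, 6.5 to 11.5 mm below the cap's origin, reaches 49 mm from the axis when free, 36.5 mm when pinched.
- tab_r (a joint): The same for the tab at the cap's own -y side.
- tape_measure: Yellow tape measure, 38 x 88 x 62 mm, standing on the bench; leave it alone. Origin under its centre.
- driver_blue: Blue screwdriver, 141 mm long, lying on the bench; leave it alone. Origin at the bench under its centre.
- tape_orange: Roll of orange tape, 66 mm diameter, 19 mm high, lying flat; leave it alone. Origin under its centre.
- pliers_red: Red-handled pliers, 157 mm long, lying flat; leave them alone. Origin under the centre.
- mouth_floor (a point): Centre of the lamp head's glass, 22 mm below the rim plane. The metal rim is a square-edged inward lip, 80 mm inner diameter, 5 mm thick; below it is a groove, 94 mm diameter, down to the glass. The cap's tongues pass the lip only when pinched, and spring out under it.
- fin_l (a point): Middle of the outer face of the white upright squeeze fin at the cap's own +y side, 28 mm from the axis when free (56 mm over both fins), 19.5 mm above the cap's origin. The fin is 24 mm wide (cap's x), 5 mm thick, from 4.5 to 34.5 mm above the cap's origin. Pinched along the cap's y the fins stop firmly at 31 mm over both.
- fin_r (a point): Middle of the outer face of the white upright squeeze fin at the cap's own -y side, 28 mm from the axis when free (56 mm over both fins), 19.5 mm above the cap's origin. The fin is 24 mm wide (cap's x), 5 mm thick, from 4.5 to 34.5 mm above the cap's origin. Pinched along the cap's y the fins stop firmly at 31 mm over both.
Not all that is in view belongs to the job. There is more than one size of the cap; the one meant has the size given above.

How it is judged:
By the outcome, as a careful person would: the job done as asked, in the order asked, and still so for the second after the job is handed in, with the robot touching nothing.
It also fails if it takes over 51 s, if anything falls off the work surface, if the arm or the gripper's body presses on something with over 40 N, if the wrist force passes 120 N, or if a joint passes its speed limit or range.

### The arm

A 6-joint arm with a two-finger parallel gripper is mounted at the origin on a cart in front of the work surface, level with it; the furniture and walls round the work are solid. World frame = base frame: x ahead of the robot, y to its left, z up, the work surface at z = 0. Lengths are in mm, angles in rad, forces in N, time in s.
With the tool pointing down it reaches from about 400 to 825 mm from the base axis. Payload 7 kg.
Tool frame: the origin (TCP) lies on the centre line of the jaws, within the pads' length; the fingertips stand ctrl.tcp_to_tips ahead of it and the grasp point (between the pads) lies 6 mm ahead of it (ctrl.tcp_to_tips is the distance from the TCP to the fingertips, in mm); z points along the fingers, y is the line along which they close (so a half turn about z gives the same grasp; the last joint's range is limited). The gripper opens to 88 mm and grips with 3 to 60 N. Pads are 19 mm wide; open, the fingers measure 130 mm over their backs; the gripper's body (78 mm by 193 mm) begins 47 mm behind the grasp point.
Start: joints at [1.393, 0.359, 0.012, 0, -1.224, -0.288], TCP at [303.172, 603.06, 251.561] pointing down, gripper open.
Joint ranges: [-3.07, 3.07], [-1.43, 2.12], [-1.02, 1.25], [-3.03, 1.67], [-3.05, -0], [-3.03, 3.03]. Speed limits (rad/s): [2.39, 2.39, 3.01, 3.14, 3.14, 3.14].

### API

Orientations are given as a unit quaternion [x, y, z, w].
In Python, from bench import ctrl gives the robot as it stands.
- The arm moves only by the tool carry_out, never from a script. Its argument "deltas" is a list that holds one entry, the list of rows, each a list of 4 numbers: the shift along the tool's x, y, z in cm, then the turn about the tool's z in rad. A call has 1 to 12 rows; each row shifts and turns the commanded pose from where the row before left it, along the tool's axes as they then stand; what a row does not reach is not made up. A row lasts 1/12 s, in which the tool goes at most 41.7 mm and 7.16 degrees, less where a joint would pass 70% of its speed; a pose out of reach is approached as far as the arm can. A call with a gripper value outside its range is refused whole. "hand" is the closure in counts, from 0 (fully open) to 255 (shut), set as the call begins (left out, the last holds). The fingers move at their own pace and stop on an object; the grip force is fixed at half the most. Time passes only in rows, so rows that do not move let the fingers close. It gives the time, the measured TCP pose, the force, the opening and the grip force at its end, in the units of the state.
- ctrl.get_obs(): the state, without advancing time (a new reading comes with each control period).
- ctrl.grab_frame(name): name is "scene" or "top"; returns a dict with "image" (400x640x3 uint8, red, green, blue), "mtx" (3x3 intrinsics, pixels), "xyz" and "rotation" of the camera in the world. Camera axes: x right, y down, z forward; pixel columns grow to the right and rows downward; lengths in mm; the calibration is good to about 2 mm. A picture is of the moment at which its call begins. There is no depth.
- ctrl.finish_job(): hands the job in; it is judged then, once.
The state is a dict: "time": time; "qpos": joint angles; "dq": joint speeds; "effort": joint torques, N m; "ee_pos": TCP position; "tool_rot": TCP orientation; "force": force on the tool from outside, world axes, zero at the start; "torque": the same for the moment, N m; "gripper_width": finger opening in mm; "grip_force": force on a finger pad.
Only numpy, scipy, OpenCV 4.12 (cv2) and the standard library are available. Lean on these libraries where they do the work, as an engineer would, in place of code of your own. Each camera call takes 0.05 s, during which the arm holds its last target. There are 200 camera calls.

## Working session

There is one attempt and no reset: what is moved stays moved. The work goes in short steps, Python scripts to look and compute and a tool call to move; the robot and the scene stay as the last step left them, time stands still between calls to the robot, and variables do not carry over. Pictures are saved under pics/ and viewed, at most 10 in all, crops included, and the job is handed in when it is done.

Besides the shell and the picture viewer there is one more tool, called after "Emit:" in YAML: its name, and indented under it one key for each argument. carry_out: Moves the arm, as the interface text tells. Its arguments: {"type":"object","properties":{"deltas":{"type":"array"},"hand":{"type":"number"}},"required":["deltas"]}

```bash
mkdir -p pics; python3 - <<'E'
from bench import ctrl
import cv2,pickle
o=ctrl.get_obs();print(o,ctrl.tcp_to_tips)
for n in("scene","top"):
    f=ctrl.grab_frame(n);pickle.dump(f,open(n+".pkl","wb"))
    cv2.imwrite(f"pics/{n}0.png",f["image"][:,:,::-1]);print(n,f["mtx"],f["xyz"],f["rotation"])
E
```

```text
{'time': 0.0, 'qpos': array([ 1.39309925e+00,  3.59409545e-01,  1.10573205e-02, -3.78279531e-04,
       -1.22411102e+00, -2.88131815e-01]), 'dq': array([-0.00011047,  0.00065101, -0.0006644 ,  0.00098734,  0.00082363,
       -0.00112871]), 'effort': array([ 1.01264664e-03, -5.82710230e+01,  2.93047392e+01,  6.99697226e+00,
        6.80483630e-03, -1.60551522e-04]), 'ee_pos': array([302.97557619, 602.67204954, 250.60226865]), 'tool_rot': array([ 9.72982610e-01, -2.30876839e-01, -1.31563984e-04,  8.42004290e-04]), 'force': array([-0.1101642 ,  0.30656173, -0.47562183]), 'torque': array([-0.04608452, -0.01745648, -0.02999542]), 'grip_force': 0.0, 'gripper_width': 87.71770121209687} 25.0
scene [[366.19996666   0.         316.94155433]
 [  0.         366.19996666 195.06417879]
 [  0.           0.           1.        ]] [ 152.80231396 -632.36863526  642.70107146] [ 0.84152754 -0.24502762  0.13529766 -0.46204698]
top [[512.97339923   0.         318.47392265]
 [  0.         512.97339923 202.14509119]
 [  0.           0.           1.        ]] [ 211.55640312  -17.65471254 1676.83569153] [ 0.7717894  -0.62410559  0.07586295 -0.09527933]
```

View pics/scene0.png

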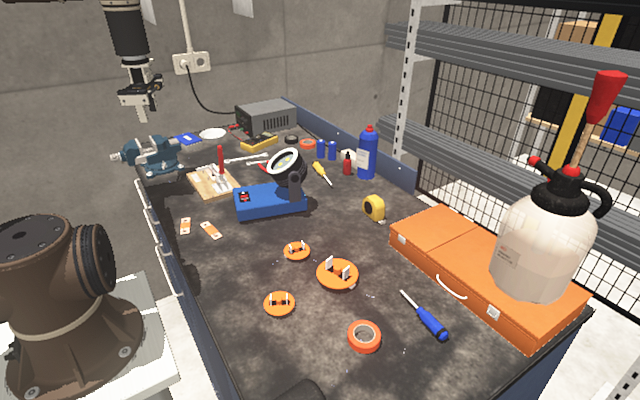

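View pics/top0.png

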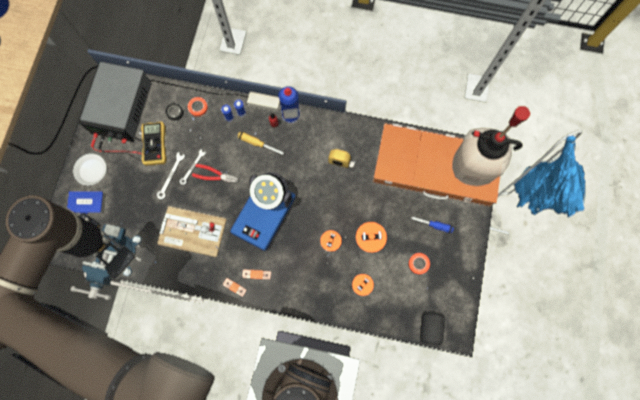

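Three orange caps could be the one: top-view pixels (331,240), (371,237) and (362,285). At 0.306 px/mm a 100 mm flange should be about 31 px across, and only (371,237) matches. I'll check that choice in close crops.

```bash
python3 - <<'E'
import cv2,pickle,numpy as np
def crop(n,c,r,w,h,k):
    im=pickle.load(open(n+".pkl","rb"))["image"][r:r+h,c:c+w,::-1]
    im=cv2.resize(im,None,fx=k,fy=k,interpolation=cv2.INTER_CUBIC)
    for i in range(0,w,10): cv2.line(im,(i*k,0),(i*k,6),(0,255,0),1);cv2.putText(im,str(c+i),(i*k,16),0,.35,(0,255,0),1)
    for i in range(0,h,10): cv2.line(im,(0,i*k),(6,i*k),(0,255,0),1);cv2.putText(im,str(r+i),(8,i*k+4),0,.35,(0,255,0),1)
    return im
a=np.hstack([crop("top",225,165,80,60,5),crop("top",320,205,80,60,5)])
b=np.hstack([crop("scene",230,145,80,60,5),crop("scene",300,250,80,60,5)])
cv2.imwrite("pics/crops.png",np.vstack([a,b]))
E
```

```text
(no output)
```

View pics/crops.png

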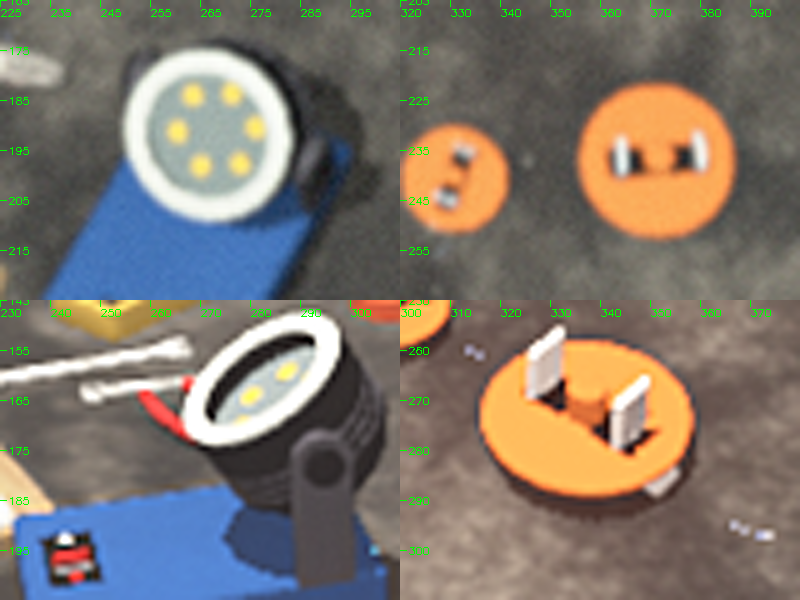

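The (371,237) cap is the right one: flange about 31.5 px across, fins at top (364,236) and (380,236). The rim centre is near top (266.8,191.8). I need one closer look at the lamp base for its yaw.

```bash
cat > h.py <<'E'
import numpy as np,cv2,pickle
from scipy.spatial.transform import Rotation as R
F={n:pickle.load(open(n+".pkl","rb")) for n in("top","scene")}
def proj(n,P,f=None):
    f=f or F[n];r=R.from_quat(f["rotation"]).as_matrix()
    q=(np.atleast_2d(P)-f["xyz"])@r
    return (q@f["mtx"].T)[:,:2]/q[:,2:]
def back(n,uv,z,f=None):
    f=f or F[n];r=R.from_quat(f["rotation"]).as_matrix()
    d=r@np.linalg.inv(f["mtx"])@np.array([*uv,1.]);return f["xyz"]+d*(z-f["xyz"][2])/d[2]
def T(p,yaw,P): # planar pose
    return R.from_euler('z',yaw).apply(np.atleast_2d(P))+np.array([p[0],p[1],0])
def crop(im,c,r,w,h,k):
    im=cv2.resize(im[r:r+h,c:c+w,::-1],None,fx=k,fy=k,interpolation=cv2.INTER_CUBIC)
    for i in range(0,w,5): cv2.line(im,(i*k,0),(i*k,6),(0,255,0),1);i%10 or cv2.putText(im,str(c+i),(i*k,16),0,.35,(0,255,0),1)
    for i in range(0,h,5): cv2.line(im,(0,i*k),(6,i*k),(0,255,0),1);i%10 or cv2.putText(im,str(r+i),(8,i*k+4),0,.35,(0,255,0),1)
    return im
E
python3 - <<'E'
from h import *
a=crop(F["top"]["image"],228,190,66,65,6)[:390,:396]
b=crop(F["scene"]["image"],229,145,80,78,5)
cv2.imwrite("pics/c2.png",np.hstack([a,b]))
print(back("top",(371.3,237.3),18),back("top",(266.8,191.8),155),back("scene",(282.5,160.5),155))
print(back("scene",(328.8,258.5),48.5),back("scene",(346.2,269),48.5),back("top",(364,236),48.5),back("top",(379.5,235.7),48.5))
E
```

```text
[ 535.17825707 -122.21275491   18.        ] [580.57874862 226.66496589 155.        ] [581.87101203 226.5615397  155.        ]
[528.5875207  -96.56953371  48.5       ] [ 542.51566848 -147.25999324   48.5       ] [528.48252197 -96.53876145  48.5       ] [ 539.87528718 -145.12498005   48.5       ]
```

View pics/c2.png

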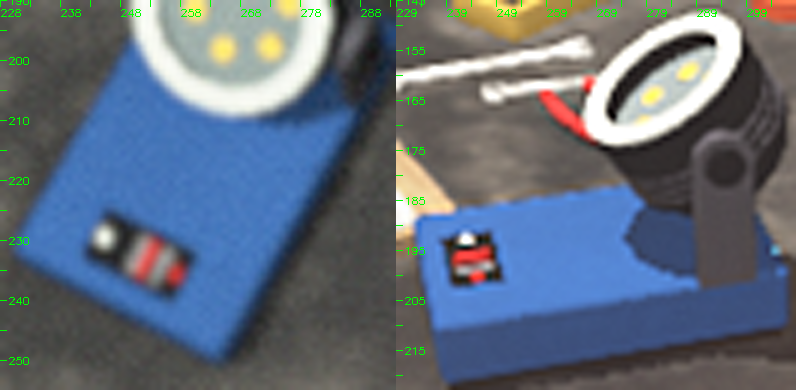

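```bash
python3 - <<'E'
from h import *
from scipy.optimize import least_squares
obs=[("top",(266.8,191.8),(45,0,155)),("scene",(282.5,160.5),(45,0,155)),("top",(265,250),(-105,-65,50)),("top",(231,233),(-105,65,50)),("scene",(233.3,188),(-105,65,50)),("scene",(237.7,211),(-105,-65,50)),("scene",(306.5,198),(105,-65,50))]
def f(v): return np.concatenate([proj(n,T(v,v[2],P))[0]-uv for n,uv,P in obs])
s=least_squares(f,[560,200,.3],x_scale=[100,100,1],loss="soft_l1");v=s.x;print(v[:2],np.degrees(v[2]),np.round(f(v).reshape(-1,2),1).tolist())
for n,uv in(("top",(245.3,229.5)),("top",(257.5,235.5)),("top",(252.5,233))):
    q=back(n,uv,50);print((R.from_euler('z',-v[2]).apply(q-[v[0],v[1],0])).round(1))
q=back("top",(252.5,233),58);print("ridge",q,T(v,v[2],(-75,-6,58)),"head",T(v,v[2],(45,0,155)))
E
```

```text
[537.24625594 238.5467897 ] -14.640535285662345 [[-0.1, -0.1], [-0.4, 0.0], [0.7, -0.4], [-0.8, -1.4], [-1.5, 0.4], [-0.4, 0.2], [2.1, 0.9]]
[-77.   24.8  50. ]
[-76.6 -19.7  50. ]
[-76.7  -1.5  50. ]
ridge [461.47931003 255.15794261  58.        ] [[463.16493771 251.69815045  58.        ]] head [[580.78513275 227.1728631  155.        ]]
```

Emit:
carry_out:
  deltas:
    - [[0, 0, 0, -0.1], [0, 0, 0, -0.097], [2.05, 2.45, 0, 0], [2.05, 2.45, 0, 0], [2.05, 2.45, 0, 0], [2.05, 2.45, 0, 0], [2.05, 2.45, 0, 0], [2.05, 2.45, 0, 0], [2.05, 2.45, 0, 0], [2.05, 2.45, 0, 0], [2.05, 2.45, 0, 0], [2.05, 2.45, 0, 0]]
  hand: 139

```text
time: 1.1
ee_pos: [435.9, 310.8, 251.4]
tool_rot: [0.991, -0.134, -0.0, 0.0]
force: [0.4, 0.9, -0.2]
gripper_width: 39.9
grip_force: 0.0
```

Emit:
carry_out:
  deltas:
    - [[2.05, 2.45, 3, 0], [2.05, 2.45, 3, 0], [0, 0, 2, 0], [0, 0, 2, 0], [0, 0, 2, 0], [0, 0, 0, 0], [0, 0, 0, 0]]

```text
time: 1.68
ee_pos: [460.5, 256.4, 133.8]
tool_rot: [0.991, -0.134, -0.001, 0.001]
force: [-0.2, -3.4, -0.8]
gripper_width: 40.0
grip_force: 0.0
```

```bash
cat > st.py <<'E'
from bench import ctrl
import numpy as np
from scipy.spatial.transform import Rotation as R
def st():
    o=ctrl.get_obs();m=R.from_quat(o["tool_rot"]).as_matrix()
    print(round(o["time"],2),o["ee_pos"].round(1),"xang",np.degrees(np.arctan2(m[1,0],m[0,0])).round(2),"z",m[:,2].round(3),"F",o["force"].round(1),"w",round(o["gripper_width"],1),o["grip_force"].round(1) if hasattr(o["grip_force"],'round') else o["grip_force"])
    return o,m
def to(p):
    o,m=st();print("delta tool cm",(m.T@(np.array(p)-o["ee_pos"])/10).round(2))
E
python3 -c "
from st import *
to((462.5,254,78.5))"
```

```text
1.68 [460.5 256.4 133.8] xang -15.4 z [-0.002 -0.002 -1.   ] F [-0.2 -3.4 -0.8] w 40.0 0.0
delta tool cm [0.26 0.16 5.53]
```

Emit:
carry_out:
  deltas:
    - [[0.2, 0.15, 2, 0], [0, 0, 2, 0], [0, 0, 0.3, 0], [0, 0, 0, 0], [0, 0, 0, 0]]

```text
time: 2.1
ee_pos: [463.6, 255.8, 92.7]
tool_rot: [0.991, -0.134, 0.001, -0.0]
force: [6.0, -1.2, -2.4]
gripper_width: 40.2
grip_force: 0.0
```

```bash
python3 - <<'E'
from h import *
from st import *
st()
f=ctrl.grab_frame("scene");g=ctrl.grab_frame("top")
cv2.imwrite("pics/sw.png",np.hstack([crop(f["image"],215,150,65,65,6),crop(g["image"],228,195,65,65,6)]))
E
```

```text
2.1 [463.6 255.8  92.7] xang -15.41 z [ 0.002  0.001 -1.   ] F [ 6.  -1.2 -2.4] w 40.2 0.0
```

View pics/sw.png

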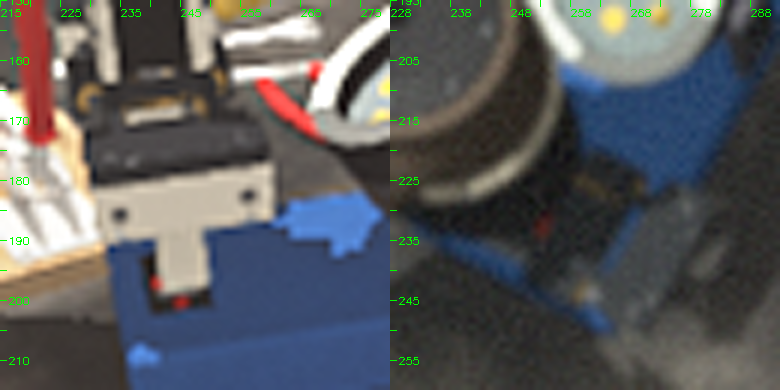

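The near finger hangs on the red-dot side (scene pixel 245,198). The ridge shows at (239,197) and the red dot at (244,200), so the ridge is between the fingers. I'll lower and push.

Emit:
carry_out:
  deltas:
    - [[0, 0, 0.7, 0], [0, 0, 0.7, 0], [0, -0.5, 0, 0], [0, -0.5, 0, 0], [0, -0.3, 0, 0], [0, -0.2, 0, 0], [0, -0.2, 0, 0]]

```text
time: 2.78
ee_pos: [467.1, 272.1, 77.6]
tool_rot: [0.991, -0.134, 0.0, -0.0]
force: [-1.0, 0.2, 0.5]
gripper_width: 39.4
grip_force: 0.0
```

Emit:
carry_out:
  deltas:
    - [[0, -0.2, 0, 0], [0, -0.2, 0, 0], [0, -0.1, 0, 0]]

```text
time: 3.03
ee_pos: [467.8, 275.0, 77.4]
tool_rot: [0.991, -0.134, -0.001, 0.001]
force: [-0.6, -6.4, 4.6]
gripper_width: 39.9
grip_force: 3.0
```

Emit:
carry_out:
  deltas:
    - [[0, -0.2, 0, 0], [0, -0.1, 0, 0]]

```text
time: 3.2
ee_pos: [468.8, 278.6, 77.4]
tool_rot: [0.991, -0.134, -0.0, 0.001]
force: [0.2, -0.8, 1.4]
gripper_width: 39.6
grip_force: 0.5
```

Emit:
carry_out:
  deltas:
    - [[0, -0.1, 0, 0], [0, -0.1, 0, 0], [0, 0, 0, 0]]

```text
time: 3.45
ee_pos: [470.0, 281.9, 77.7]
tool_rot: [0.991, -0.134, 0.0, -0.0]
force: [0.2, 0.7, -0.7]
gripper_width: 39.9
grip_force: 0.0
```

Emit:
carry_out:
  deltas:
    - [[0, 0, -1.5, 0], [0, 0, -3.5, 0], [0, 0, -3.5, 0], [0, 0, -3.5, 0], [0, 0, -3.5, 0], [1.4, 3.1, 0, 0], [1.4, 3.1, 0, 0], [1.4, 3.1, 0, 0], [1.4, 3.1, 0, 0], [1.4, 3.1, 0, 0], [1.4, 3.1, 0, 0], [1.4, 3.1, 0, 0]]

```text
time: 4.45
ee_pos: [506.6, 44.7, 232.9]
tool_rot: [0.991, -0.134, 0.0, -0.0]
force: [0.5, 0.5, 0.4]
gripper_width: 40.0
grip_force: 0.0
```

Emit:
carry_out:
  deltas:
    - [[1.4, 3.1, 0, 0], [1.4, 3.1, 0, 0], [1.4, 3.1, 0, 0], [1.4, 3.1, 0, 0], [1.6, 3.1, 0, 0], [0, 0, 2, -0.104], [0, 0, 2, -0.104], [0, 0, 2, -0.104], [0, 0, 1, -0.104], [0, 0, 1, -0.104], [0, 0, 0, 0], [0, 0, 0, 0]]
  hand: 0

```text
time: 5.45
ee_pos: [534.8, -122.5, 152.3]
tool_rot: [0.992, 0.124, -0.0, 0.0]
force: [-0.1, 0.2, -0.7]
gripper_width: 87.5
grip_force: 0.0
```

```bash
python3 - <<'E'
from h import *
from st import *
to((535.3,-121.8,51))
f=ctrl.grab_frame("scene")
cv2.imwrite("pics/pre.png",np.hstack([crop(f["image"],225,175,40,40,10),crop(f["image"],295,210,80,80,5)]))
for n in (0,):
  for yaw in (13.5,14.5,15.5):
    c=(535.3,-121.8);P=[(s*12,y,48.5) for y in(28,-28) for s in(-1,1)]
    print(yaw,proj("scene",T(c,np.radians(yaw),P)).round(1).tolist())
E
```

```text
5.45 [ 534.8 -122.5  152.3] xang 14.22 z [-0.001 -0.    -1.   ] F [-0.1  0.2 -0.7] w 87.5 0.0
delta tool cm [ 0.08 -0.06 10.13]
13.5 [[325.0, 260.5], [331.8, 255.5], [343.0, 272.3], [349.8, 266.9]]
14.5 [[324.9, 260.6], [331.6, 255.6], [343.2, 272.2], [349.8, 266.8]]
15.5 [[324.8, 260.8], [331.4, 255.7], [343.4, 272.1], [349.9, 266.6]]
```

View pics/pre.png

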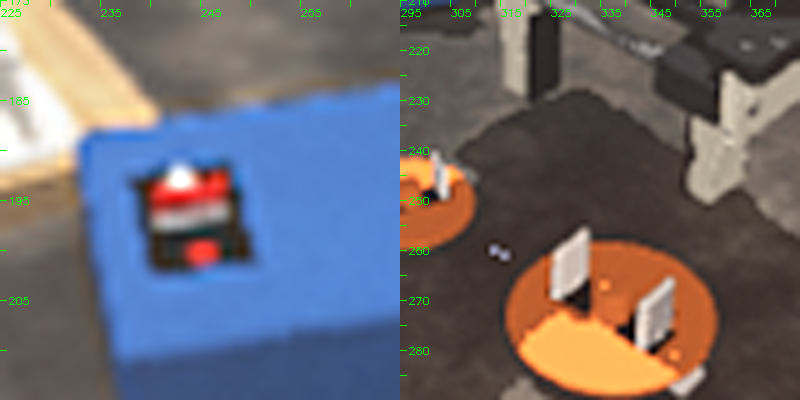

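The switch is off: the ridge is at (243,194) against the white dot, and the red dot is bare at (244,200). The cap's fins match the pose model, so I'll descend and pinch.

Emit:
carry_out:
  deltas:
    - [[0.1, -0.05, 3, 0], [0, 0, 3, 0], [0, 0, 2, 0], [0, 0, 1.3, 0], [0, 0, 0.8, 0], [0, 0, 0, 0], [0, 0, 0, 0]]

```text
time: 6.08
ee_pos: [536.2, -121.8, 52.2]
tool_rot: [0.992, 0.125, 0.0, 0.0]
force: [0.3, 0.4, -0.0]
gripper_width: 87.9
grip_force: 0.0
```

Emit:
carry_out:
  deltas:
    - [[0, 0, 0, 0], [0, 0, 0, 0], [0, 0, 0, 0], [0, 0, 0, 0], [0, 0, 0, 0], [0, 0, 0, 0], [0, 0, 0, 0], [0, 0, 0, 0], [0, 0, 0, 0], [0, 0, 0, 0]]
  hand: 255

```text
time: 6.92
ee_pos: [535.9, -121.8, 52.0]
tool_rot: [0.992, 0.126, 0.0, 0.0]
force: [-0.0, -0.2, 4.6]
gripper_width: 29.8
grip_force: 29.8
```

Emit:
carry_out:
  deltas:
    - [[0, 0, -1, 0], [0, 0, -2, 0], [0, 0, -2.2, 0], [0, 0, -2.2, 0.104], [0, 0, -2.2, 0.104], [0, 0, -2.2, 0.104], [0, 0, -2, 0.104], [0, 0, 0, 0.104], [-0.6, -1.2, 0, 0], [-1.2, -2.5, 0, 0], [-1.2, -2.5, 0, 0], [-1.2, -2.5, 0, 0]]

```text
time: 7.92
ee_pos: [517.4, -26.2, 189.6]
tool_rot: [0.991, -0.135, -0.0, -0.0]
force: [0.8, 0.0, -1.0]
gripper_width: 29.4
grip_force: 29.8
```

Emit:
carry_out:
  deltas:
    - [[-1.2, -2.5, 0, 0], [-1.2, -2.5, 0, 0], [-1.2, -2.5, 0, 0], [-1.2, -2.5, 0, 0], [-1.2, -2.5, 0, 0], [-1.2, -2.5, 0, 0], [-1.2, -2.5, 0, 0], [-1.2, -2.5, 0, 0], [-1.2, -2.5, 0, 0], [-0.5, -1.3, 0, 0], [0, 0, 0, 0], [0, 0, 0, 0]]

```text
time: 8.92
ee_pos: [472.1, 232.9, 189.4]
tool_rot: [0.991, -0.133, -0.0, 0.0]
force: [0.4, -0.7, -1.3]
gripper_width: 29.8
grip_force: 29.8
```

```bash
python3 - <<'E'
from h import *
from st import *
to((492.4,251.2,176))
f=ctrl.grab_frame("scene");g=ctrl.grab_frame("top")
cv2.imwrite("pics/tilt0.png",np.hstack([crop(f["image"],210,105,100,100,5),crop(g["image"],225,165,75,100,4)[:400]]) if 0 else np.hstack([crop(f["image"],215,110,80,100,5),crop(g["image"],225,165,80,100,5)]))
E
```

```text
8.92 [472.1 232.9 189.4] xang -15.32 z [-0.001 -0.001 -1.   ] F [ 0.4 -0.7 -1.3] w 29.8 29.806715548038483
delta tool cm [ 1.48 -2.3   1.33]
```

View pics/tilt0.png

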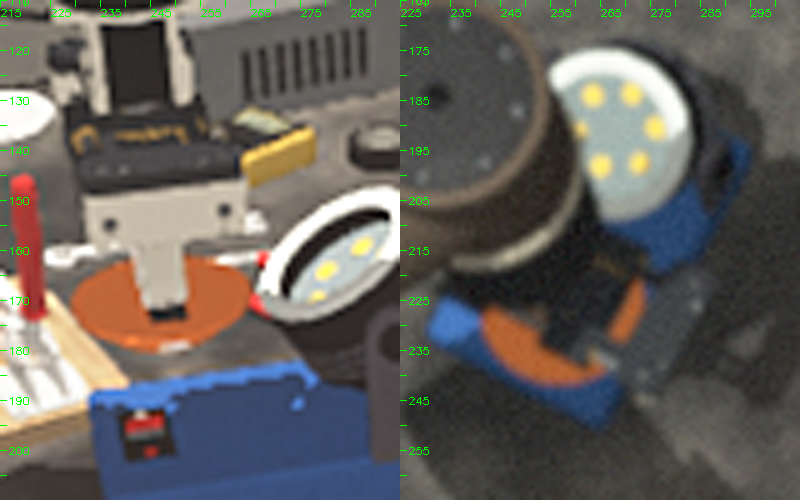

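The cap is held level (flange at scene pixel 247,170), robot-side of the head's low rim edge (263,167). The tool can't tilt, so I'll swivel the cap between the pads: lower its far flange edge onto that rim edge and watch the force.

Emit:
carry_out:
  deltas:
    - [[0.4, -0.8, 0, 0], [0.5, -0.8, 0, 0], [0.5, -0.7, 0.5, 0], [0, 0, 0.8, 0], [0, 0, 0.5, 0], [0, 0, 0, 0], [0, 0, 0, 0]]

```text
time: 9.6
ee_pos: [491.7, 250.6, 170.8]
tool_rot: [0.991, -0.134, -0.0, 0.001]
force: [-0.6, 0.1, -1.0]
gripper_width: 29.7
grip_force: 29.9
```

Emit:
carry_out:
  deltas:
    - [[0, 0, 0.2, 0], [0, 0, 0.2, 0], [0, 0, 0.2, 0], [0, 0, 0.2, 0]]

```text
time: 9.93
ee_pos: [491.6, 251.4, 164.2]
tool_rot: [0.991, -0.134, -0.0, -0.0]
force: [-7.2, 1.7, 6.7]
gripper_width: 29.7
grip_force: 30.0
```

Emit:
carry_out:
  deltas:
    - [[0, 0, 0.2, 0], [0, 0, 0.2, 0], [0, 0, 0.2, 0], [0, 0, 0, 0]]

```text
time: 10.27
ee_pos: [491.1, 251.4, 157.7]
tool_rot: [0.991, -0.134, -0.0, -0.0]
force: [-7.3, 2.6, 3.8]
gripper_width: 29.3
grip_force: 30.0
```

Emit:
carry_out:
  deltas:
    - [[0, 0, 0.2, 0], [0, 0, 0.2, 0], [0, 0, 0.2, 0], [0, 0, 0, 0]]

```text
time: 10.6
ee_pos: [491.2, 251.4, 151.7]
tool_rot: [0.991, -0.134, -0.0, -0.0]
force: [-6.2, 2.0, 3.4]
gripper_width: 29.9
grip_force: 30.0
```

```bash
python3 - <<'E'
from h import *
from st import *
st()
f=ctrl.grab_frame("scene")
cv2.imwrite("pics/tilt1.png",crop(f["image"],215,110,80,80,7))
E
```

```text
10.6 [491.2 251.4 151.7] xang -15.38 z [-0.001  0.001 -1.   ] F [-6.2  2.   3.4] w 29.9 30.020044147968292
```

View pics/tilt1.png

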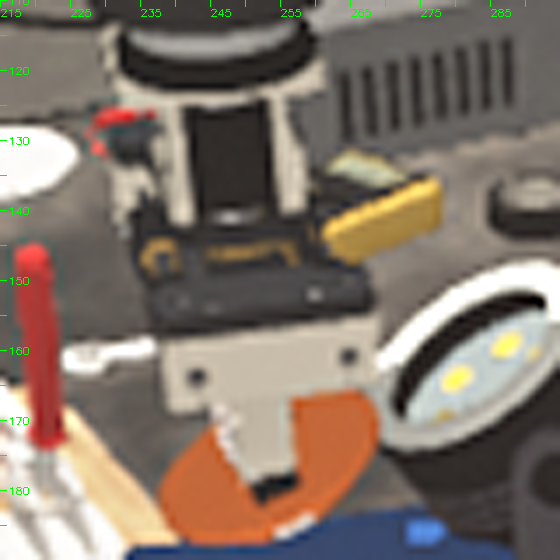

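The cap is swivelling: its flange outline now runs from (238,182) to (269,169) and its far edge bears on the low rim edge at (270,168). I'll work out the tilt by projection.

```bash
cat > tl.py <<'E'
from h import *
from scipy.optimize import least_squares
a=np.linspace(0,2*np.pi,181)
def ring(tcp,yaw,th,p=23.75,k=14.25,s=0,r=50,h=4):
    q=np.c_[r*np.cos(a)+s,r*np.sin(a),0*a+h-p]
    q=R.from_euler('y',-th,degrees=True).apply(q)
    return R.from_euler('z',yaw,degrees=True).apply(q)+np.array(tcp)-[0,0,k]
def ext(uv): return np.r_[uv[:,0].min(),uv[:,0].max(),uv[:,1].min(),uv[:,1].max()].round(1)
E
python3 - <<'E'
from tl import *
tcp=(491.2,251.4,151.7)
for th in(15,20,25,30,35):print(th,ext(proj("scene",ring(tcp,-15.4,th))))
E
```

```text
15 [236.8 269.6 166.  186.4]
20 [238.  269.6 164.9 187. ]
25 [239.2 269.5 163.9 187.4]
30 [240.6 269.3 162.7 187.9]
35 [241.9 268.9 161.6 188.3]
```

Emit:
carry_out:
  deltas:
    - [[0, 0, 0.2, 0], [0, 0, 0.2, 0], [0, 0, 0.1, 0], [0, 0, 0, 0]]

```text
time: 10.98
ee_pos: [491.7, 251.3, 146.8]
tool_rot: [0.991, -0.134, -0.0, -0.0]
force: [-5.8, 1.4, 5.2]
gripper_width: 29.5
grip_force: 30.0
```

Emit:
carry_out:
  deltas:
    - [[0, 0, 0.1, 0], [0, 0, 0.1, 0], [0, 0, 0, 0]]

```text
time: 11.23
ee_pos: [492.0, 251.2, 144.7]
tool_rot: [0.991, -0.134, 0.0, -0.0]
force: [-4.0, 2.6, 4.4]
gripper_width: 29.8
grip_force: 30.0
```

Emit:
carry_out:
  deltas:
    - [[0, 0, 0.1, 0], [0, 0, 0.1, 0], [0, 0, 0, 0]]

```text
time: 11.48
ee_pos: [492.3, 251.1, 142.6]
tool_rot: [0.991, -0.134, 0.0, -0.0]
force: [-3.0, 0.4, 5.1]
gripper_width: 29.7
grip_force: 30.0
```

Emit:
carry_out:
  deltas:
    - [[-0.2, 0, -0.4, 0], [-0.5, 0, -1, 0], [-0.5, 0, -1.5, 0], [0, 0, -1.5, 0], [0, 0, -1.5, 0], [0, 0, 0, 0], [0, 0, 0, 0]]

```text
time: 12.07
ee_pos: [480.5, 254.6, 202.4]
tool_rot: [0.991, -0.134, 0.001, -0.001]
force: [0.0, -0.0, -1.7]
gripper_width: 29.8
grip_force: 30.0
```

```bash
python3 - <<'E'
from tl import *
from st import *
o,m=st();tcp=o["ee_pos"]
f=ctrl.grab_frame("scene");pickle.dump(f,open("s2.pkl","wb"))
hsv=cv2.cvtColor(f["image"],cv2.COLOR_RGB2HSV)
k=cv2.inRange(hsv,(3,120,60),(20,255,255));n,l,s,c=cv2.connectedComponentsWithStats(k)
for i in range(1,n):
    if s[i,4]>40 and s[i,0]<290: print(s[i])
for th in(20,25,30,35):print(th,ext(proj("scene",ring(tcp,-15.4,th),f)))
cv2.imwrite("pics/tilt2.png",crop(f["image"],215,100,80,80,7))
E
```

```text
12.07 [480.5 254.6 202.4] xang -15.41 z [ 0.001  0.002 -1.   ] F [ 0.  -0.  -1.7] w 29.8 29.992074072360992
[264 136  14  12  69]
[233 148  30  26 362]
[180 222  11   6  46]
[204 225  15  11  88]
[283 241  28  19 339]
[263 290  32  27 565]
20 [232.  264.5 150.  171.7]
25 [233.3 264.4 148.8 172.3]
30 [234.6 264.1 147.6 172.8]
35 [236.1 263.7 146.3 173.2]
```

View pics/tilt2.png

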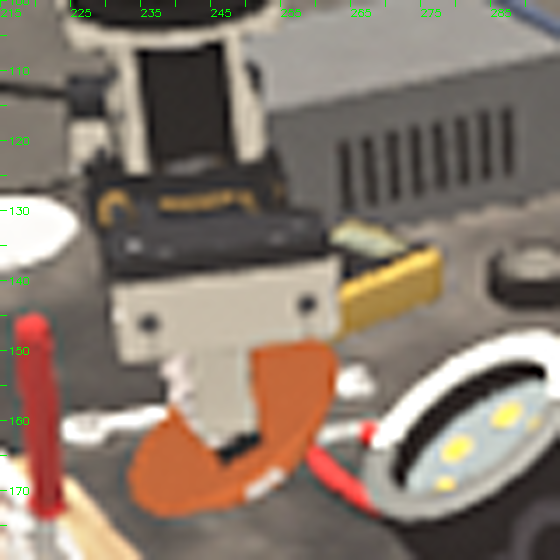

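Tilted: the flange spans (233–263, 148–173). I'll fit tilt and slip, using the earlier level picture to cancel the camera offset.

```bash
python3 - <<'E'
from tl import *
def hull(im,box,k=1,off=(0,0)):
    hsv=cv2.cvtColor(im,cv2.COLOR_RGB2HSV);m=cv2.inRange(hsv,(3,120,60),(20,255,255))
    n,l,s,c=cv2.connectedComponentsWithStats(m)
    pts=[]
    x0,y0,x1,y1=box
    ys,xs=np.nonzero(np.isin(l,[i for i in range(1,n) if s[i,4]>30*k*k]))
    g=(xs>=x0)&(xs<=x1)&(ys>=y0)&(ys<=y1)
    return np.c_[xs[g],ys[g]]
t0=cv2.imread("pics/tilt0.png")[:,:,::-1].copy()
P0=hull(t0,(40,255,265,352),5)/5+[215-.4,110-.4]
s2=pickle.load(open("s2.pkl","rb"))
big=cv2.resize(s2["image"],None,fx=5,fy=5,interpolation=cv2.INTER_CUBIC)
P2=hull(big,(230*5,146*5,264*5+2,176*5),5)/5-.4
ang=np.radians(np.r_[-25:-10:5,20:205:5]);D=np.c_[np.cos(ang),np.sin(ang)]
sup=lambda p:(p@D.T).max(0)
for P in(P0,P2):print(ext(P))
def mod(tcp,th,s,dz,du,dv,yaw=-15.4):
    q=np.vstack([proj("scene",ring(tcp,yaw,th,s=s,h=h)) for h in(4,0)])+[du,dv];return sup(q)
t0c=(472.1,232.9,189.4);t2=(480.5,254.6,202.4)
# level: th=0, slip 0 -> camera offset
def r0(v):return mod(t0c,v[2],0,0,v[0],v[1])-sup(P0)
a0=least_squares(r0,[0,0,0.],loss="soft_l1",f_scale=.3);print("offset,th",a0.x,np.sqrt(np.mean(a0.fun**2)))
def r2(v):return mod(t2,v[0],v[1],0,a0.x[0],a0.x[1]+0*v[1])-sup(P2)
a2=least_squares(r2,[28.,0],loss="soft_l1",f_scale=.3);print("th,slip",a2.x,np.sqrt(np.mean(a2.fun**2)))
def r3(v):return mod(t2,v[0],0,0,v[1],v[2])-sup(P2)
a3=least_squares(r3,[28.,0,0],loss="soft_l1",f_scale=.3);print("th,offset free",a3.x,np.sqrt(np.mean(a3.fun**2)))
E
```

```text
[228.6 265.6 160.6 180. ]
[232.8 264.  145.6 173.2]
offset,th [ 0.47595805 -0.34591948 -0.23071957] 0.41579078769261957
th,slip [24.71165031 -2.69037855] 0.7491841003332806
th,offset free [24.31787654 -0.23866503  0.20638452] 0.7584680050544529
```

Emit:
carry_out:
  deltas:
    - [[0, 0, -1.5, 0], [0, 0, -1.8, 0], [1.4, 0, 0, 0], [2.2, 0.1, 0, 0], [2.2, 0, 0, 0], [1.4, 0, 0, 0], [0.3, 0, 0.6, 0], [0, 0, 0.6, 0], [0, 0, 0, 0], [0, 0, 0, 0]]

```text
time: 12.95
ee_pos: [551.6, 233.1, 221.4]
tool_rot: [0.991, -0.134, -0.001, 0.001]
force: [0.5, 0.3, -0.6]
gripper_width: 29.5
grip_force: 30.0
```

```bash
python3 - <<'E'
from tl import *
from st import *
to((553.2,234,220.8))
f=ctrl.grab_frame("scene");g=ctrl.grab_frame("top");pickle.dump((f,g),open("s3.pkl","wb"))
cv2.imwrite("pics/ins0.png",np.hstack([crop(f["image"],245,110,65,75,6),crop(g["image"],235,155,65,75,6)]))
E
```

```text
12.95 [551.6 233.1 221.4] xang -15.4 z [-0.002 -0.001 -1.   ] F [ 0.5  0.3 -0.6] w 29.5 29.992397725582123
delta tool cm [ 0.13 -0.13  0.06]
```

View pics/ins0.png

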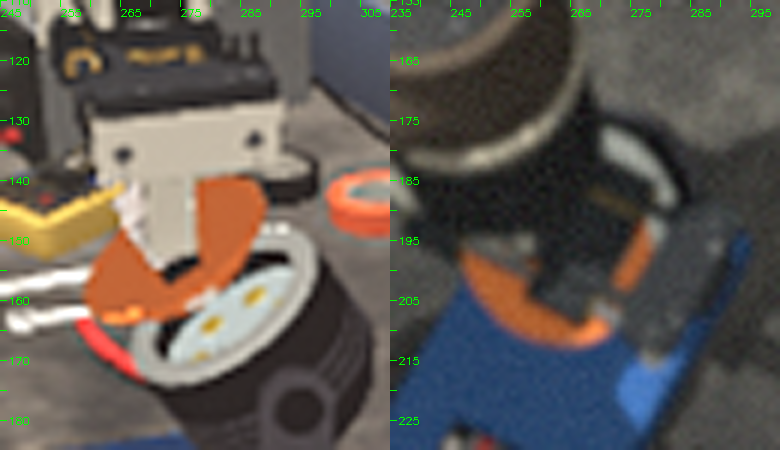

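The cap hangs about 35 mm out along the head's axis: its flange (258–288, 140–163) looks roughly parallel to the rim ring (265–297, 148–174). I'll insert along the head axis, watching the force.

Emit:
carry_out:
  deltas:
    - [[0.13, -0.13, 0.06, 0], [0.25, 0, 0.43, 0], [0.25, 0, 0.43, 0], [0.25, 0, 0.43, 0], [0.15, 0, 0.27, 0], [0, 0, 0, 0], [0, 0, 0, 0]]

```text
time: 13.63
ee_pos: [562.8, 231.7, 205.9]
tool_rot: [0.991, -0.134, -0.0, 0.0]
force: [0.7, 0.1, -0.9]
gripper_width: 29.3
grip_force: 30.0
```

Emit:
carry_out:
  deltas:
    - [[0.1, 0, 0.17, 0], [0.1, 0, 0.17, 0], [0.1, 0, 0.17, 0], [0, 0, 0, 0]]

```text
time: 13.97
ee_pos: [565.7, 231.0, 200.8]
tool_rot: [0.991, -0.134, -0.0, 0.0]
force: [0.5, -0.3, -0.7]
gripper_width: 29.7
grip_force: 30.0
```

```bash
python3 -c "
from st import *
to((570.1,229.4,190.5))"
```

```text
13.97 [565.7 231.  200.8] xang -15.41 z [-0. -0. -1.] F [ 0.5 -0.3 -0.7] w 29.7 29.992267191410065
delta tool cm [0.47 0.04 1.03]
```

Emit:
carry_out:
  deltas:
    - [[0.1, 0.03, 0.17, 0], [0.1, 0, 0.17, 0], [0, 0, 0, 0]]

```text
time: 14.22
ee_pos: [567.6, 230.1, 197.4]
tool_rot: [0.991, -0.134, -0.0, 0.0]
force: [-0.2, -0.4, -1.5]
gripper_width: 29.4
grip_force: 30.0
```

Emit:
carry_out:
  deltas:
    - [[0.1, 0, 0.17, 0], [0.1, 0, 0.17, 0], [0, 0, 0, 0]]

```text
time: 14.47
ee_pos: [569.5, 229.7, 194.0]
tool_rot: [0.991, -0.134, -0.0, 0.0]
force: [0.7, 0.0, -1.9]
gripper_width: 29.7
grip_force: 30.0
```

Emit:
carry_out:
  deltas:
    - [[0.05, 0, 0.09, 0], [0.05, 0, 0.09, 0], [0, 0, 0, 0]]

```text
time: 14.72
ee_pos: [570.5, 229.4, 192.4]
tool_rot: [0.991, -0.134, -0.0, 0.0]
force: [0.4, -0.0, -1.3]
gripper_width: 29.8
grip_force: 30.0
```

Emit:
carry_out:
  deltas:
    - [[0.05, 0, 0.09, 0], [0, 0, 0, 0]]

```text
time: 14.88
ee_pos: [571.0, 229.4, 191.6]
tool_rot: [0.991, -0.134, -0.0, 0.0]
force: [0.4, 0.3, -1.4]
gripper_width: 29.6
grip_force: 30.0
```

Emit:
carry_out:
  deltas:
    - [[0.05, 0, 0.09, 0], [0, 0, 0, 0]]

```text
time: 15.05
ee_pos: [571.5, 229.3, 190.8]
tool_rot: [0.991, -0.134, 0.0, -0.0]
force: [-0.4, 0.0, -0.5]
gripper_width: 29.3
grip_force: 30.0
```

Emit:
carry_out:
  deltas:
    - [[0.05, 0, 0.09, 0], [0, 0, 0, 0]]

```text
time: 15.22
ee_pos: [571.7, 229.2, 190.3]
tool_rot: [0.991, -0.134, -0.0, -0.0]
force: [-3.6, 0.8, 2.9]
gripper_width: 29.6
grip_force: 30.0
```

Emit:
carry_out:
  deltas:
    - [[0.03, 0, 0.09, 0], [0, 0, 0, 0]]

```text
time: 15.38
ee_pos: [571.8, 229.2, 190.0]
tool_rot: [0.991, -0.134, -0.0, -0.0]
force: [-7.0, 0.9, 8.8]
gripper_width: 29.7
grip_force: 30.0
```

Emit:
carry_out:
  deltas:
    - [[0.02, 0, 0.09, 0], [0, 0, 0, 0]]

```text
time: 15.55
ee_pos: [571.8, 229.2, 189.9]
tool_rot: [0.991, -0.134, 0.0, -0.0]
force: [-10.9, 1.0, 13.9]
gripper_width: 29.6
grip_force: 30.0
```

```bash
python3 - <<'E'
from st import *
o,m=st();print(o["torque"].round(3))
c=R.from_euler('z',15.4,degrees=True)
print("force lamp axes",c.apply(o["force"]).round(1),c.apply(o["torque"]).round(3))
E
```

```text
15.55 [571.8 229.2 189.9] xang -15.36 z [ 0.  0. -1.] F [-10.9   1.   13.9] w 29.6 30.0481116771698
[ 0.186  3.576 -0.046]
force lamp axes [-10.8  -2.   13.9] [-0.771  3.496 -0.046]
```

The force, about 17 N, is now along the head axis and the motion is stiff at the predicted depth. So the flange is flat on the rim. I'll ease the preload and release.

Emit:
carry_out:
  deltas:
    - [[-0.03, 0, -0.1, 0], [0, 0, 0, 0]]

```text
time: 15.72
ee_pos: [571.8, 229.2, 190.0]
tool_rot: [0.991, -0.134, 0.0, -0.0]
force: [-7.4, 1.1, 10.3]
gripper_width: 29.9
grip_force: 30.0
```

Emit:
carry_out:
  deltas:
    - [[0, 0, 0, 0], [0, 0, 0, 0], [0, 0, 0, 0], [0, 0, 0, 0], [0, 0, 0, 0], [0, 0, 0, 0]]
  hand: 50

```text
time: 16.22
ee_pos: [572.3, 228.9, 188.7]
tool_rot: [0.991, -0.134, -0.0, 0.0]
force: [0.6, 0.4, -1.5]
gripper_width: 64.4
grip_force: 0.0
```

```bash
python3 - <<'E'
from st import *
o,m=st()
E
```

```text
16.22 [572.3 228.9 188.7] xang -15.41 z [-0. -0. -1.] F [ 0.6  0.4 -1.5] w 64.4 0.0
```

Emit:
carry_out:
  deltas:
    - [[0, 0, -1, 0], [0, 0, -2, 0], [0, 0, -3, 0], [0, 0, -3, 0], [-2, 0, -3, 0], [-3.5, 0, 0, 0], [-3.5, 0, 0, 0], [-3.5, 0, 0, 0], [-3.5, 0, 0, 0], [-3, -2, 0, 0], [0, 0, 0, 0], [0, 0, 0, 0]]

```text
time: 17.22
ee_pos: [393.2, 299.8, 310.2]
tool_rot: [0.991, -0.132, 0.0, -0.001]
force: [0.6, 0.4, 0.6]
gripper_width: 70.3
grip_force: 0.0
```

```bash
python3 - <<'E'
from tl import *
from st import *
st()
f=ctrl.grab_frame("scene");g=ctrl.grab_frame("top");pickle.dump((f,g),open("s4.pkl","wb"))
O=np.array([581,226.8,155]);Rm=(R.from_euler('z',-15.4,degrees=True)*R.from_euler('y',-30,degrees=True)).as_matrix()
W=lambda P:np.atleast_2d(P)@Rm.T+O
c=np.cos(a);s=np.sin(a)
for nm,fr,lo in(("scene",f,(3,120,60)),("top",g,(3,120,60))):
    m=cv2.inRange(cv2.cvtColor(fr["image"],cv2.COLOR_RGB2HSV),lo,(20,255,255))
    n,l,st_,ce=cv2.connectedComponentsWithStats(m)
    mo=proj(nm,W(np.c_[50*c,50*s,0*c+4]));i=l[tuple(mo.mean(0).round().astype(int)[::-1])]
    if i==0:i=min(range(1,n),key=lambda j:np.hypot(*(ce[j]-mo.mean(0))) if st_[j,4]>60 else 1e9)
    ys,xs=np.nonzero(l==i);print(nm,"obs",st_[i],ext(np.c_[xs,ys]),"model",ext(mo))
    cnt=max(cv2.findContours((l==i).astype(np.uint8),0,cv2.CHAIN_APPROX_NONE)[0],key=len)
    hu=cv2.convexHull(cnt);print(" hull centre/ax/ang",cv2.fitEllipse(hu),cv2.fitEllipse(mo.astype(np.float32)))
    for sg in(1,-1):
        for yo in(28,25,15.5):print(" fin",sg,yo,proj(nm,W([[0,sg*(yo-2.5),34]])).round(1)[0],end='')
    print()
    w=cv2.inRange(cv2.cvtColor(fr["image"],cv2.COLOR_RGB2HSV),(0,0,120),(180,60,255))
    x0,y0,ww,hh=st_[i,:4];n,l,s2,c2=cv2.connectedComponentsWithStats(w[y0-14:y0+hh,x0:x0+ww])
    print(" white",[(s2[j].tolist(),(c2[j]+[x0,y0-14]).round(1).tolist()) for j in range(1,n) if s2[j,4]>6])
E
```

```text
17.22 [393.2 299.8 310.2] xang -15.21 z [ 0.001  0.001 -1.   ] F [0.6 0.4 0.6] w 70.3 0.0
scene obs [266 147  30  25 360] [266 295 147 171] model [267.  296.3 147.6 172.1]
 hull centre/ax/ang ((280.7336120605469, 159.22811889648438), (17.037944793701172, 34.867698669433594), 52.30978775024414) ((281.639892578125, 159.82713317871094), (16.51275062561035, 34.41998291015625), 53.23814010620117)
 fin 1 28 [274.1 148.5] fin 1 25 [274.3 148.9] fin 1 15.5 [274.9 150.2] fin -1 28 [277.7 155.9] fin -1 25 [277.5 155.5] fin -1 15.5 [276.8 154. ]
 white [([0, 0, 5, 4, 12], [267.8, 134.5]), ([0, 0, 30, 32, 410], [279.3, 146.9]), ([12, 23, 18, 16, 46], [288.6, 165.0])]
top obs [251 177  30  31 642] [251 280 177 207] model [251.  282.  175.8 207.8]
 hull centre/ax/ang ((265.79278564453125, 192.25811767578125), (29.04391098022461, 31.665796279907227), 135.06753540039062) ((266.47027587890625, 191.81529235839844), (30.189353942871094, 32.69834518432617), 146.33334350585938)
 fin 1 28 [255.7 190.2] fin 1 25 [256.6 190.6] fin 1 15.5 [259.3 192. ] fin -1 28 [270.5 197.7] fin -1 25 [269.6 197.3] fin -1 15.5 [266.9 195.9]
 white [([0, 11, 30, 13, 66], [266.4, 178.0]), ([3, 24, 6, 7, 20], [256.2, 190.0]), ([17, 30, 6, 8, 24], [269.8, 196.0])]
```

The cap matches the seated pose in both views. The fin spacing also matches the latched position, with both tabs sprung out under the rim. I'll hand the job in.

```bash
python3 -c "
from bench import ctrl
print(ctrl.finish_job())"
```

```text
the job is handed in; nothing more can be done
None
```

I handed the job in at about 17 s of robot time: the switch was pushed off first, then the cap was seated in the tilted head and released with both tabs latched under the rim (fit checked by camera measurement to about 2–3 mm), and I touched none of the other tools.

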